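# Slide the lid onto the lunch tin until it snaps past its ridge

### The job

Close the packed steel lunch tin: take the pink sliding lid, feed its slotted end into the grooves at the tin's open end and slide it fully home, over the small orange ridge near the far end, until the ridge springs up in the lid's slot. The tin is loose in its cradle and runs back until it meets the end stop, so keep pushing by feel. Leave the closed tin standing level in the cradle without tipping it on the way, let go, and do not disturb the other things on the counter.

Things in the scene. Friction and masses are not known exactly. Their poses are not given: they have to be found in the camera images.
- lid_grip (a point): Centre of the grip rib on the loose pink lid (about 110 g; lies flat, rib up). The rib stands across the middle of the lid: 12 mm thick along x, 40 mm wide along y, 20 mm tall above the plate; this point is 10 mm above the plate's top, 15.5 mm above its underside. +x points to the lid's leading, slotted end; z up.
- lid: The same lid, same axes, origin at the centre of its underside. Plate 150 (x) by 92 (y) by 5.5 mm. Slot 48 mm wide from x = 44 to 65 mm; in front of it a bar 10 mm long (x = 65 to 75), 86 mm wide. In the hand the lid may sit a little askew.
- channel (a point): Middle of the tin's mouth, at the top of the ledges that carry the lid (51 mm above the counter). +x runs into the tin along the channel, y across, z up. Side walls 97 mm apart; ledges reach 12.5 mm inward from each; end wall at x = 165 mm; the mouth's own wall is 4 mm below the ledges. Lid fully home: rib centre at x = 90, y = 0, z = 15.5 mm here (play: to 3 mm less in x, 2.5 mm in y).
- tin: Open-topped steel lunch tin, 170 long, 107 wide, 59 mm tall, 0.3 to 0.55 kg, loose in the cradle. Origin: centre of its underside, axes as channel. For the first 50 mm from the mouth the channel is open above, so the lid's front 40 mm can be laid on the ledges; beyond, lips (flared for the first 15 mm) 78 mm apart cover the lid's edges, leaving a groove 7 mm high.
- ridge (a joint): Small orange sprung ridge, 40 mm wide, in the middle of the tin; ramp rising to 4.5 mm above the ledges, steep back at x = 152 mm from the mouth. Value in m: 0 up (at the start, and again once sprung up in the lid's slot), 0.002 to 0.005 while the lid's front bar presses it. Passing it takes a push of some 8 to 18 N; the tin slides in the cradle at 4 to 10 N.
- cradle: Fixed dark steel tray holding the tin: floor 3 mm thick, 25 mm high side fences 111 mm apart. Origin on the counter under the tin's starting centre, x away from the tin's mouth. A fixed black stop, 100 mm wide, stands across it 9 to 35 mm behind the tin; its place varies and is not reported: pushed by the lid, the tin slides back until it meets it.
- glass_dish: Bystander: round clear glass dish, 120 mm across, 65 mm tall; origin at the centre of its underside.
- lunch_plate: Bystander: flat steel plate, 160 mm across, 16 mm tall; origin at the centre of its underside.
- spoon: Bystander: wooden spoon 260 mm long lying along its own x.
- mug: Bystander: blue mug, 80 mm across, 90 mm tall; origin at the centre of its underside.
- jar: Bystander: amber glass jar, 68 mm across, 110 mm tall; origin at the centre of its underside.
Not all that is in view belongs to the job. Leave any green look-alike of the tin alone.

How it is judged:
By the outcome, as a careful person would: the job done as asked, in the order asked, and still so for the second after the job is handed in, with the robot touching nothing.
It also fails if it takes over 45 s, if anything falls off the work surface, if the arm or the gripper's body presses on something with over 40 N, if the wrist force passes 120 N, or if a joint passes its speed limit or range.

### The arm

A 6-joint arm with a two-finger parallel gripper is mounted at the origin on the work surface. World frame = base frame: x ahead of the robot, y to its left, z up, the work surface at z = 0. Lengths are in m, angles in rad, forces in N, time in s.
With the tool pointing down it reaches from about 0.35 to 0.8 m from the base axis. Payload 7.3 kg.
Tool frame: the origin (TCP) lies between the finger pads; the fingertips stand 25 mm ahead of it and the grasp point (between the pads) lies 6 mm ahead of it (r.tip_extent is the distance from the TCP to the fingertips, in m); z points along the fingers, y is the direction in which the jaws open and shut (so a half turn about z gives the same grasp; the last joint's range is limited). The gripper opens to 85 mm and grips with 20 to 120 N. Pads are 22 mm wide; open, the fingers measure 114 mm over their backs; the gripper's body (76 mm by 85 mm) begins 54 mm behind the grasp point. The pads swing forward as they close: fully open they stand 13 mm farther back than shut.
Start: joints at [-1.387, 0.342, 1.524, -0, 1.275, -0.146], TCP at [0.17, -0.497, 0.256] pointing down, gripper open.
Joint ranges: [-2.53, 2.53], [-0.77, 2.02], [0.04, 2.7], [-1, 4.14], [0.28, 2.66], [-3.11, 3.11]. Speed limits (rad/s): [2.57, 2.57, 3.14, 3.14, 3.14, 3.14].

### API

Orientations are given as a unit quaternion [x, y, z, w].
In Python, from workcell import r, command_gripper, optics gives the robot as it stands. The module is installed in compiled form; this text tells all that it offers. Calls block until the motion is done:
- r.reach(position, orientation): joint-space move of the TCP to a pose.
- r.move_straight(position, orientation=None, speed=0.15, max_force=None): straight line of the TCP; orientation=None keeps the orientation; speed is the mean speed in m/s. With max_force (N) it stops when the force on the tool has changed by that much, and returns True; else False.
- r.movej(angles): joint-space move.
- command_gripper(opening, force=None): finger opening in m; force is the grip in N (None keeps the last); returns when the fingers have stopped.
- r.hold(seconds).
- r.solve_ik(position, orientation): joint angles nearest the present ones, or None.
- r.read_state(): the state.
- optics.get_image(name): name is "scene" or "top" or "wrist"; returns (picture, depth): 384x512x3 uint8, red, green, blue; 384x512 float32, m along the optical axis (not along the pixel's ray), 0 where there is no reading.
- optics.camera_model(name): a dict with "K" (3x3 intrinsics, pixels), "k1" (the pictures are not rectified: a ray, as slopes to the right and down, at radius r is drawn at 1 + k1 r^2 times it, then the intrinsics apply), "R" (3x3) and "t" (3): a world point X has camera coordinates R X + t; the wrist camera has in their place "tool_from_camera" (4x4, takes a point from camera to tool coordinates, whose origin is the TCP and whose axes are the flange's). Camera axes: x right, y down, z forward; pixel columns grow to the right and rows downward; lengths in m; the calibration is good to about 2 mm. A picture is of the moment at which its call begins: read the wrist's pose just before it. camera_model takes no time and is no camera call.
A pose or a line that the arm cannot do raises r.PlanningError and nothing moves.
- r.finish_job(): hands the job in, once; it reports no verdict.
The state is a dict: "time_s": time; "joint_positions": joint angles; "dq": joint speeds; "tau": joint torques, N m; "eef_pos": TCP position; "eef_rot": TCP orientation; "contact_force": force on the tool from outside, world axes, zero at the start; "torque": the same for the moment, N m; "grip_width": finger opening in m.
Only numpy, scipy, OpenCV 4.12 (cv2) and the standard library are available. Lean on these libraries where they do the work, as an engineer would, in place of code of your own. Each camera call takes 0.05 s, during which the arm holds its last target.

## Working session

There is one attempt and no reset: what is moved stays moved. The work goes in short steps, each a Python script; the robot and the scene stay as the last script left them, time stands still between calls to the robot, and variables do not carry over. Pictures are saved under pics/ and viewed, and the job is handed in when it is done.

```bash
mkdir -p pics; ls; python3 - <<'E'
from workcell import r, command_gripper, optics
import cv2, numpy as np
for n in ["scene","top","wrist"]:
    im,d=optics.get_image(n)
    np.savez(f"{n}0.npz",im=im,d=d)
    cv2.imwrite(f"pics/{n}0.png",im[:,:,::-1])
    m=optics.camera_model(n); print(n,m)
s=r.read_state(); print(s, r.tip_extent)
E
```

```text
pics
scene {'K': array([[419.33870504,   0.        , 259.90244854],
       [  0.        , 419.33870504, 197.91544946],
       [  0.        ,   0.        ,   1.        ]]), 'k1': -0.1534036879579361, 'R': array([[ 0.68512618,  0.72828883, -0.01405338],
       [ 0.56799063, -0.54620832, -0.61566478],
       [-0.45605785,  0.41382587, -0.78788285]]), 't': array([-0.32960363, -0.24198879,  1.56981845])}
top {'K': array([[443.19005227,   0.        , 258.2684453 ],
       [  0.        , 443.19005227, 185.785373  ],
       [  0.        ,   0.        ,   1.        ]]), 'k1': -0.016017350368237634, 'R': array([[-0.00212212, -0.99999005, -0.00392336],
       [-0.98950628,  0.00266667, -0.14446526],
       [ 0.14447428,  0.00357561, -0.9895021 ]]), 't': array([0.03311151, 0.48959123, 1.65606259])}
wrist {'K': array([[280.70111951,   0.        , 248.59979773],
       [  0.        , 280.70111951, 187.49149826],
       [  0.        ,   0.        ,   1.        ]]), 'k1': -0.05396068973783381, 'tool_from_camera': array([[-4.13491197e-04, -9.44476300e-01, -3.28579286e-01,
         8.45014329e-02],
  
[... 267 characters left out ...]
.15, 'joint_positions': array([-1.38703644e+00,  3.42581345e-01,  1.52477133e+00, -1.55649606e-05,
        1.27538294e+00, -1.45970091e-01]), 'dq': array([ 2.39411390e-03, -2.20043776e-03, -2.83716861e-03,  8.71651172e-04,
       -6.56595417e-05,  5.94918294e-04]), 'tau': array([-2.83489464e-05, -4.33908463e+01, -2.46147573e+01, -1.90812361e-04,
        5.72702658e-03, -1.74573512e-05]), 'eef_pos': array([ 0.16997316, -0.49645372,  0.25578506]), 'eef_rot': array([ 9.86439988e-01,  1.64121365e-01, -1.82401560e-05, -5.71237820e-04]), 'contact_force': array([ 0.33841486, -0.61772831,  0.3604384 ]), 'torque': array([ 0.05739019, -0.00517681,  0.0050354 ]), 'grip_width': 0.0852674087771704} 0.025
```

View pics/top0.png

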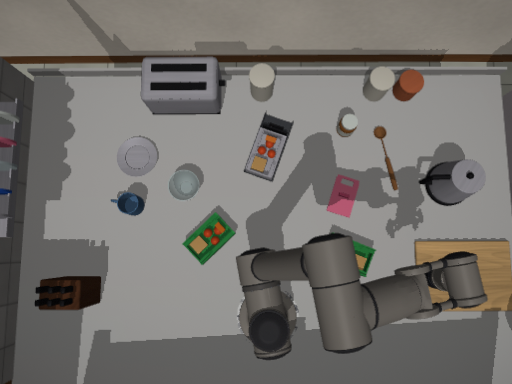

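View pics/scene0.png

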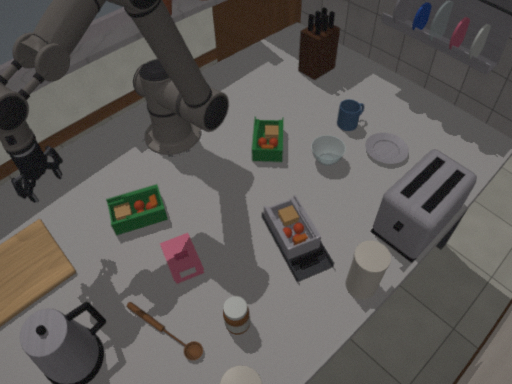

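View pics/wrist0.png

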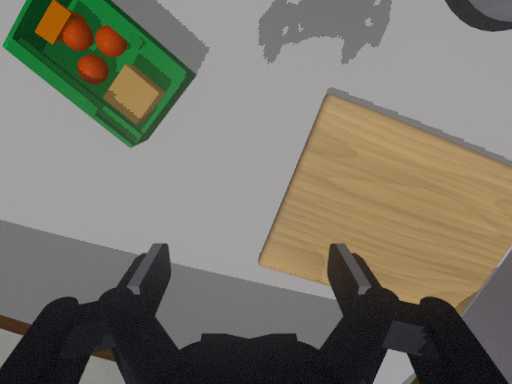

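The top view shows the steel tin in its dark cradle at (267,152), with the black stop at (275,126). The pink lid is at (343,196) and its slot is toward (348,182). Green look-alikes are at (209,238) and (355,258); I rule them out because they are green and have no cradle. Next I'll check this in an enlarged crop and take rough measurements.

```bash
cat > h.py <<'E'
import numpy as np, cv2
from scipy.spatial.transform import Rotation as Rot
from workcell import r, command_gripper, optics
def ray(n,uv,pose=None):
    m=optics.camera_model(n);K=m["K"]
    uv=np.atleast_2d(np.asarray(uv,float))
    xd=np.c_[(uv[:,0]-K[0,2])/K[0,0],(uv[:,1]-K[1,2])/K[1,1]]
    x=xd.copy()
    for _ in range(20): x=xd/(1+m["k1"]*(x**2).sum(1,keepdims=True))
    d=np.c_[x,np.ones(len(x))]
    if n=="wrist":
        p,q=pose;T=m["tool_from_camera"];R0=Rot.from_quat(q).as_matrix()
        return R0@T[:3,3]+p,(d@T[:3,:3].T)@R0.T
    return -m["R"].T@m["t"], d@m["R"]
def onplane(n,uv,z,pose=None):
    o,d=ray(n,uv,pose); return o+d*((z-o[2])/d[:,2])[:,None]
def project(n,X,pose=None):
    m=optics.camera_model(n);X=np.atleast_2d(X)
    if n=="wrist":
        p,q=pose;T=m["tool_from_camera"];R0=Rot.from_quat(q).as_matrix()
        c=((X-p)@R0-T[:3,3])@T[:3,:3]
    else: c=X@m["R"].T+m["t"]
    s=c[:,:2]/c[:,2:]; s=s*(1+m["k1"]*(s**2).sum(1,keepdims=True))
    return s*[m["K"][0,0],m["K"][1,1]]+m["K"][:2,2]
def shot(n,name):
    s=r.read_state(); im,d=optics.get_image(n)
    pose=(np.array(s["eef_pos"]),np.array(s["eef_rot"]))
    np.savez(name+".npz",im=im,d=d,p=pose[0],q=pose[1])
    cv2.imwrite(f"pics/{name}.png",im[:,:,::-1]); return im,d,pose
def pinkmask(im):
    h=cv2.cvtColor(im,cv2.COLOR_RGB2HSV)
    m=((h[:,:,0]>160)&(h[:,:,0]<179)&(h[:,:,1]>110)&(h[:,:,2]>70)).astype(np.uint8)
    n,l,s,c=cv2.connectedComponentsWithStats(m); k=1+np.argmax(s[1:,4]); return (l==k).astype(np.uint8)
def down(yaw):
    # tool z down, tool y (jaw) along world dir yaw: 
    y=np.array([np.cos(yaw),np.sin(yaw),0]);z=np.array([0,0,-1.]);x=np.cross(y,z)
    return Rot.from_matrix(np.c_[x,y,z])
E
python3 - <<'E'
from h import *
im=np.load("top0.npz")["im"]
c=im[100:290,180:390]; cv2.imwrite("pics/topcrop.png",cv2.resize(c,None,fx=3,fy=3,interpolation=2)[:570,:630,::-1])
m=pinkmask(im); ct=max(cv2.findContours(m,0,2)[0],key=cv2.contourArea)
rr=cv2.minAreaRect(ct); b=cv2.boxPoints(rr); print(m.sum(),rr); P=onplane("top",b,0.0055);print(P, np.linalg.norm(np.diff(P,axis=0),axis=1))
print("tin approx",onplane("top",[[258,174],[276,129],[267,152]],0.05))
E
```

```text
770 ((342.81353759765625, 195.48109436035156), (22.86517906188965, 37.348907470703125), 17.10272979736328)
[[ 0.39916532 -0.23033924  0.0055    ]
 [ 0.53861774 -0.27656824  0.0055    ]
 [ 0.51184916 -0.36091135  0.0055    ]
 [ 0.37299784 -0.31379678  0.0055    ]] [0.14691528 0.08848908 0.14662698]
tin approx [[ 0.53281997  0.0328048   0.05      ]
 [ 0.70872216 -0.0369779   0.05      ]
 [ 0.61814387 -0.00181146  0.05      ]]
```

View pics/topcrop.png

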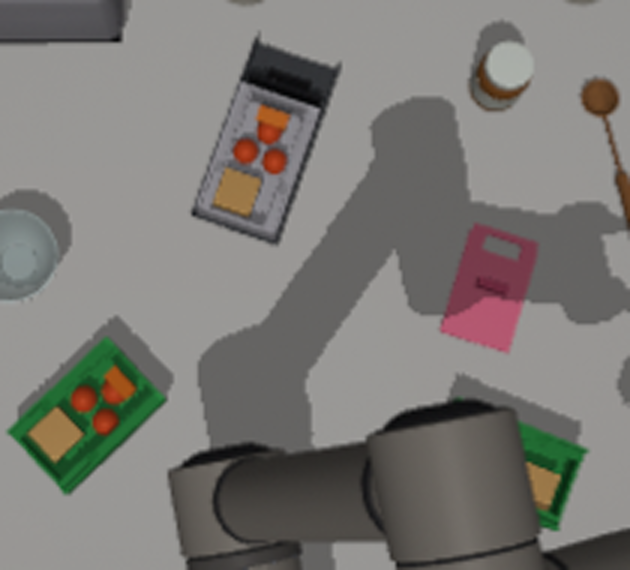

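The crop confirms the target: the grey tin in the dark cradle has its mouth at the lower-left end, opposite the stop, and the pink lid's slot points the same way. I'll look at the tin first with the wrist camera, then the lid.

```bash
python3 - <<'E'
from h import *
yaw=np.deg2rad(-21); R=down(yaw); tx=R.as_matrix()[:,0]
p=np.array([0.618,-0.002,0.2])-0.03*tx; p[2]=0.2
print(r.solve_ik(p,R.as_quat()))
R2=down(np.deg2rad(-18.6)); p2=np.array([0.456,-0.295,0.2])-0.03*R2.as_matrix()[:,0]
print(r.solve_ik(p2,R2.as_quat()))
r.reach(p,R.as_quat()); shot("wrist","wt")
print(r.read_state()["time_s"]); shot("top","top1")
r.reach(p2,R2.as_quat()); shot("wrist","wl"); print(r.read_state()["time_s"])
E
```

```text
[-1.75368229e-01  5.39348783e-01  1.36652234e+00 -4.44089210e-16
  1.23572153e+00  1.91150914e-01]
[-7.66005057e-01  4.39701115e-01  1.53652462e+00 -4.44089210e-16
  1.16536692e+00 -4.41373817e-01]
2.4917
3.8583
```

View pics/wt.png

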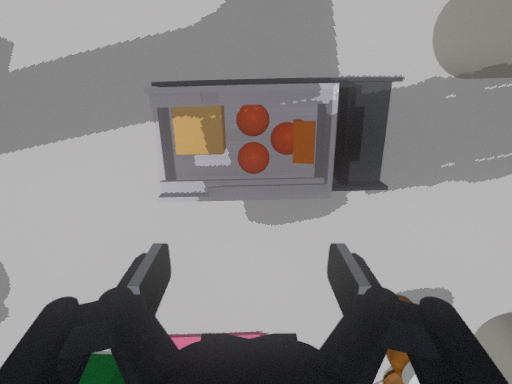

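View pics/wl.png

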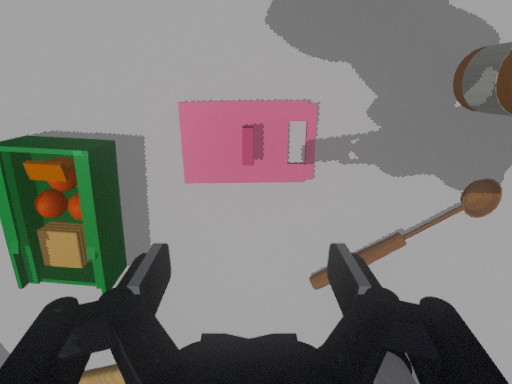

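The wrist view of the tin puts its mouth at about column 153, its stop-side wall at about column 335 and the orange ridge at (303,142). In the lid view the plate spans (180–316, 101–184), the rib is at (248,145) and the slot at (297,142). I'll enlarge the tin and measure both.

```bash
python3 - <<'E'
from h import *
z=np.load("wl.npz"); im=z["im"]; pose=(z["p"],z["q"])
m=pinkmask(im); ct=max(cv2.findContours(m,0,1)[0],key=cv2.contourArea)
P=onplane("wrist",ct[:,0].astype(float),0.0055,pose)[:,:2].astype(np.float32)
rr=cv2.minAreaRect(P*1000); print("lid rect mm",rr)
c=im[90:195,170:330]; cv2.imwrite("pics/lidc.png",cv2.resize(c,None,fx=4.5,fy=4.5,interpolation=2)[:,:,::-1])
z=np.load("wt.npz"); im=z["im"]; d=z["d"]; pose=(z["p"],z["q"])
c=im[70:210,140:340]; cv2.imwrite("pics/tinc.png",cv2.resize(c,None,fx=4,fy=4,interpolation=2)[:,:,::-1])
# depth -> height map
o,dr=ray("wrist",np.stack(np.meshgrid(np.arange(512),np.arange(384)),-1).reshape(-1,2),pose)
X=(o+dr*d.reshape(-1,1)).reshape(384,512,3); np.save("wtX.npy",X)
for u in (147,150,153,156,159,162,165,170,175): print(u,np.round(X[110:180:14,u]*1000).astype(int).tolist())
print("rows")
for v in range(76,204,4): print(v,np.round(X[v,[185,220,280,320]]*1000).astype(int).tolist())
E
```

```text
lid rect mm ((461.6302490234375, -299.0938720703125), (89.13075256347656, 128.8589324951172), 72.36820220947266)
147 [[526, 69, 0], [518, 55, -2], [511, 41, -2], [504, 27, 0], [496, 12, 0]]
150 [[529, 67, -2], [522, 54, -1], [515, 40, -1], [507, 25, -2], [500, 10, -1]]
153 [[548, 63, 46], [525, 52, -1], [518, 38, -1], [510, 24, -1], [503, 9, -1]]
156 [[550, 62, 46], [544, 51, 46], [539, 39, 48], [514, 23, 0], [506, 8, -1]]
159 [[551, 61, 40], [547, 49, 45], [541, 37, 46], [535, 25, 45], [529, 12, 47]]
162 [[551, 61, 30], [547, 48, 36], [542, 36, 41], [538, 24, 46], [532, 12, 48]]
165 [[550, 60, 19], [546, 47, 24], [542, 35, 32], [537, 22, 37], [533, 10, 42]]
170 [[552, 59, 6], [546, 45, 8], [541, 32, 14], [536, 19, 20], [530, 5, 23]]
175 [[564, 56, 34], [558, 44, 35], [552, 31, 35], [545, 18, 33], [530, 1, 6]]
rows
76 [[580, 85, 0], [615, 71, 0], [674, 48, 0], [714, 33, -1]]
80 [[579, 81, 0], [615, 66, 24], [670, 45, 24], [707, 31, 25]]
84 [[582, 75, 25], [613, 63, 11], [665, 42, 62], [697, 30, 61]]
88 [[587, 69, 61], [615, 58, 61], [664, 39, 61], [696, 27, 61]]
92 [[586, 66, 60], [6
[... 1117 characters left out ...]
36, 6], [683, -45, 30]]
164 [[541, -1, 6], [579, -16, 6], [642, -40, 7], [681, -49, 31]]
168 [[539, -6, 7], [577, -20, 6], [641, -45, 6], [680, -52, 33]]
172 [[537, -10, 6], [575, -25, 6], [639, -49, 7], [679, -56, 34]]
176 [[535, -15, 5], [573, -29, 7], [638, -54, 6], [677, -60, 34]]
180 [[547, -10, 47], [581, -22, 50], [636, -44, 48], [674, -58, 49]]
184 [[546, -13, 50], [579, -26, 50], [635, -45, 58], [671, -58, 60]]
188 [[544, -17, 49], [580, -26, 62], [634, -47, 63], [670, -62, 60]]
192 [[542, -21, 49], [578, -31, 60], [632, -51, 61], [669, -66, 61]]
196 [[544, -22, 60], [577, -34, 61], [631, -55, 62], [668, -69, 62]]
200 [[542, -26, 60], [575, -39, 60], [628, -85, -1], [674, -103, -1]]
```

View pics/tinc.png

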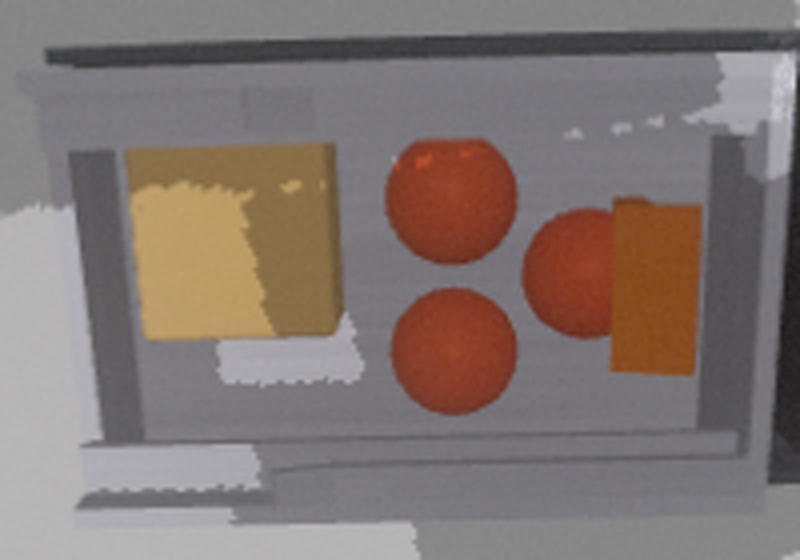

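View pics/lidc.png

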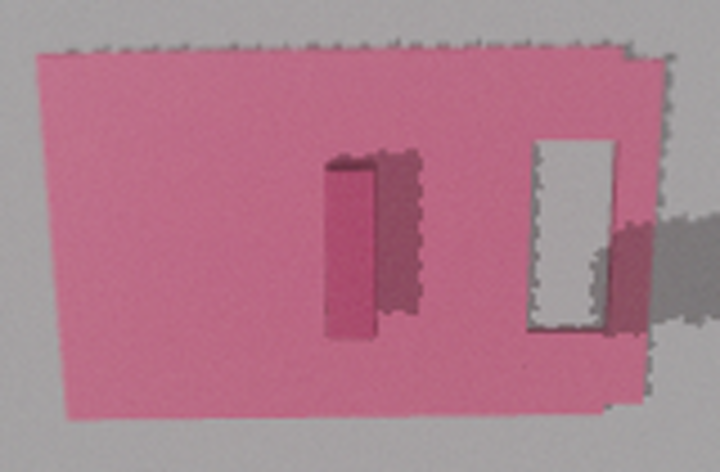

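```bash
python3 - <<'E'
from h import *
z=np.load("wl.npz"); im=z["im"]; pose=(z["p"],z["q"])
lab=cv2.cvtColor(im,cv2.COLOR_RGB2LAB); m=((lab[:,:,1]>145)&(lab[:,:,2]<150)).astype(np.uint8)
n,l,s,c=cv2.connectedComponentsWithStats(m); k=l[130,200]; m=(l==k).astype(np.uint8); print(s[k])
ct=max(cv2.findContours(m,0,1)[0],key=cv2.contourArea)
P=onplane("wrist",ct[:,0].astype(float),0.0055,pose)[:,:2].astype(np.float32)*1000
print("lid",cv2.minAreaRect(P))
# edges sub-fit: lines on each side
rr=cv2.minAreaRect(P); ctr=np.array(rr[0])
def refine(P,yaw,ctr,L,W):
    for _ in range(4):
        u=np.array([np.cos(yaw),np.sin(yaw)]);v=np.array([-u[1],u[0]])
        q=(P-ctr)@np.c_[u,v]
        sl=[];off=[]
        for sg in(1,-1):
            e=q[(abs(q[:,1]-sg*W/2)<3)&(abs(q[:,0])<L/2-15)]
            f=np.polyfit(e[:,0],e[:,1],1); sl.append(f[0]);off.append(f[1])
        yaw+=np.mean(sl); 
        ends=[np.median(q[(abs(q[:,0]-sg*L/2)<4)&(abs(q[:,1])<W/2-10),0]) for sg in(1,-1)]
        ctr=ctr+u*np.mean(ends)+v*np.mean(off)
    return np.rad2deg(yaw),ctr,sl,off,ends
print(refine(P,np.deg2rad(-18),ctr,150,92))
# rib top
# tin
X=np.load("wtX.npy")*1000; Z=X[:,:,2]
d=X[70:210,140:345].reshape(-1,3); w=d[(d[:,2]>56)&(d[:,2]<67)][:,:2].astype(np.float32)
rt=cv2.minAreaRect(w); print("tin",rt)
yaw=np.deg2rad(-21.3); ctr=np.array(rt[0])
mm=((Z>56)&(Z<67)).astype(np.uint8); mm[:70]=0;mm[210:]=0;mm[:,:140]=0;mm[:,345:]=0
# outer rim side lines
for it in range(4):
    u=np.array([np.cos(yaw),np.sin(yaw)]);v=np.array([-u[1],u[0]])
    q=(w-ctr)@np.c_[u,v]
    o=[];sl=[]
    for sg in (1,-1):
        xs=np.arange(-75,76,6.); 
        ys=[np.sort(sg*q[abs(q[:,0]-x)<3,1])[-3] for x in xs if (abs(q[:,0]-x)<3).sum()>5]
        f=np.polyfit(xs[:len(ys)],sg*np.array(ys),1); o.append(f[1]);sl.append(f[0])
    yaw+=np.mean(sl); ctr=ctr+v*np.mean(o)
print("yaw",np.rad2deg(yaw),ctr,o,sl,"x range",np.percentile(q[:,0],[.3,1,99,99.7]))
full=(d[:,:2]-ctr)@np.c_[u,v]
for lo,hi in((44,50),(56,67)):
    k=(d[:,2]>lo)&(d[:,2]<hi); print(lo,hi,np.percentile(full[k,0],[.5,2,50,98,99.5]))
k=(abs(full[:,0])<120)&(d[:,2]>40)&(d[:,2]<50)&(full[:,0]<-70)&(abs(full[:,1])<35); print("mouth wall x",np.percentile(full[k,0],[2,25,50,75,98]),np.median(d[k,2]))
E
```

```text
[  178   100   140    84 10195]
lid ((455.5970764160156, -296.4065246582031), (92.1659927368164, 149.8638458251953), 72.04843139648438)
(np.float64(-17.96637036741264), array([ 455.57334631, -296.32137614]), [np.float64(0.0019517105035789114), np.float64(-0.001951710503577351)], [np.float64(45.44899487628501), np.float64(-45.448994876286086)], [np.float64(74.2442670951362), np.float64(-74.24426709517832)])
tin ((615.1815185546875, 3.3409271240234375), (107.72086334228516, 170.8179168701172), 70.0750961303711)
yaw -19.78196999111194 [615.27051371   3.57067025] [np.float64(53.067849796666735), np.float64(-53.06784946539146)] [np.float64(-0.0009386282736021665), np.float64(0.0009386314470167285)] x range [-83.81183699 -80.80541219  84.41126794  84.80418243]
44 50 [-85.0940872  -84.61272464 -45.22843661  80.13586642  80.38518121]
56 67 [-82.76963823 -76.39412893  24.18334919  83.97175642  84.70296128]
mouth wall x [-84.8876386  -83.1634713  -81.49492665 -80.12792139 -79.56544952] 45.85632956963326
```

The measured sizes match the spec: the lid comes out at 149.9×92.2 mm and the tin at 170.8×107.7 mm, with the rim at z≈61 mm. Now I'll grasp the lid, lift it and check it in the hand.

```bash
cat >> h.py <<'E'
TY=np.deg2rad(-19.8); U=np.array([np.cos(TY),np.sin(TY),0]); V=np.array([-U[1],U[0],0])
MOUTH=np.array([0.61527,0.00357,0])-0.085*U
E
python3 - <<'E'
from h import *
q=down(np.deg2rad(-17.97)).as_quat(); c=np.array([0.4556,-0.2963,0])
command_gripper(0.045,80)
r.reach(c+[0,0,0.10],q)
hit=r.move_straight(c+[0,0,0.0325],q,speed=0.06,max_force=8); s=r.read_state(); print(hit,s["eef_pos"],s["contact_force"])
command_gripper(0.0,80); s=r.read_state(); print(s["grip_width"],s["eef_pos"],s["contact_force"],s["time_s"])
shot("wrist","g0")
r.move_straight(s["eef_pos"]+np.array([0,0,0.13]),speed=0.12); s=r.read_state(); print(s["grip_width"],s["eef_pos"],s["contact_force"],s["torque"],s["time_s"])
shot("wrist","g1"); shot("scene","g1s")
E
```

```text
False [ 0.45581726 -0.2964826   0.03287394] [ 0.493681    0.9578722  -0.90239849]
0.009939164689589636 [ 0.45574169 -0.29638704  0.03305929] [-1.63544766  0.63092352  5.6940623 ] 6.5083
0.010146976913666046 [ 0.45538462 -0.29608631  0.16225854] [ 0.25823317  0.17854437 -0.88580926] [-0.0290607   0.00211112 -0.03098753] 7.8
```

View pics/g1.png

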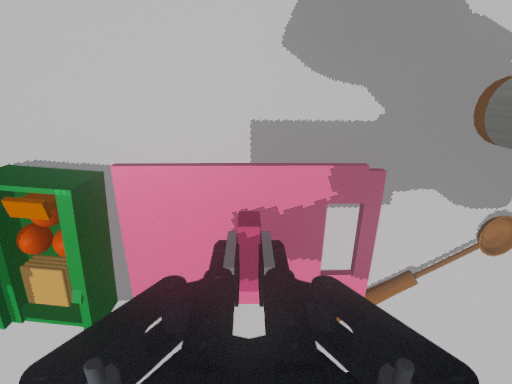

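View pics/g1s.png

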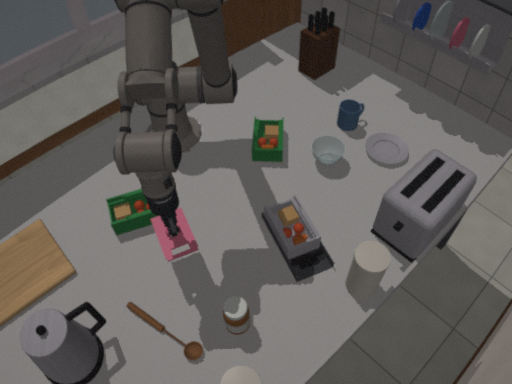

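The lid is in hand and looks square: its far edge runs (115,163)–(382,170), and the rib is between the pads at about (248,240). I'll measure the tilt and yaw from the depth image.

```bash
cat > inhand.py <<'E'
from h import *
import sys
def inhand(name):
    z=np.load(name+".npz"); im=z["im"]; d=z["d"]; pose=(z["p"],z["q"])
    lab=cv2.cvtColor(im,cv2.COLOR_RGB2LAB); m=((lab[:,:,1]>145)&(lab[:,:,2]<150)).astype(np.uint8)
    m[:, :]=cv2.morphologyEx(m,cv2.MORPH_OPEN,np.ones((3,3)))
    o,dr=ray("wrist",np.stack(np.meshgrid(np.arange(512),np.arange(384)),-1).reshape(-1,2),pose)
    X=(o+dr*d.reshape(-1,1))
    T=(X-pose[0])@Rot.from_quat(pose[1]).as_matrix()   # tool coords
    k=(m.reshape(-1)>0)&(abs(T[:,2]-0.025)<0.03)
    P=T[k]*1000
    for _ in range(6):
        A=np.c_[P[:,:2],np.ones(len(P))]; f=np.linalg.lstsq(A,P[:,2],rcond=None)[0]; e=P[:,2]-A@f
        P=P[abs(e)<max(2,2*np.std(e))]
    print("plane slope_x,slope_y(deg),z0:",np.rad2deg(f[:2]),f[2],"std",np.std(e),len(P))
    # edge lines in tool frame: far side edge (max x), ends (+-y)
    R0=P[:,:2]
    ys=np.arange(-60,56,6.); xe=[np.sort(R0[abs(R0[:,1]-y)<3,0])[-3] for y in ys]; g=np.polyfit(ys,xe,1)
    print("side edge x=%.2f slope deg %.2f"%(g[1],np.rad2deg(g[0])))
    xs=np.arange(0,36,6.)
    a=[np.sort(R0[abs(R0[:,0]-x)<3,1])[[2,-3]] for x in xs]; a=np.array(a); print("ends y",a.mean(0),[np.rad2deg(np.polyfit(xs,a[:,i],1)[0]) for i in(0,1)])
if __name__=="__main__": inhand(sys.argv[1])
E
python3 inhand.py g0; python3 inhand.py g1
```

```text
plane slope_x,slope_y(deg),z0: [-0.01554122  0.02864134] 28.417163148007766 std 0.5903549975873285 23942
side edge x=45.98 slope deg 0.01
ends y [-74.33565804  75.11266268] [np.float64(-0.3273863245568724), np.float64(0.33852277648784557)]
plane slope_x,slope_y(deg),z0: [-0.01338599  0.01219954] 28.439989117883467 std 0.5877609983236073 23906
side edge x=45.95 slope deg -0.02
ends y [-74.4512442   75.09364371] [np.float64(0.22600842141790634), np.float64(0.23581827678464967)]
```

The lid sits flat (under 0.05° of tilt), square and centred to within 0.5 mm, with its underside 33.1 mm below the TCP. Next I'll carry it over and lay the front end on the ledges.

```bash
python3 - <<'E'
from h import *
q=down(TY).as_quat(); a=MOUTH-0.037*U
r.move_straight(a+[0,0,0.162],q,speed=0.2); 
r.move_straight(a+[0,0,0.095],q,speed=0.1); r.hold(0.2)
s=r.read_state(); print(s["eef_pos"],s["contact_force"],s["time_s"])
hit=r.move_straight(a+[0,0,0.0832],q,speed=0.02,max_force=4); s=r.read_state(); print(hit,s["eef_pos"],a,s["contact_force"],s["torque"],s["time_s"])
shot("wrist","i0"); shot("scene","i0s"); shot("top","i0t")
im=np.load("i0s.npz")["im"][170:290,220:350]; cv2.imwrite("pics/i0sc.png",cv2.resize(im,None,fx=4.5,fy=4.5,interpolation=2)[:,:,::-1])
E
```

```text
[0.50086717 0.04487116 0.09564684] [-0.87683602 -0.20629138 -1.22337164] 10.7917
True [0.50021552 0.04496359 0.08373119] [0.50048255 0.04489603 0.        ] [-1.85883677 -0.97219369  5.00026372] [-0.0844072  -0.06617871  0.01008557] 11.35
```

View pics/i0.png

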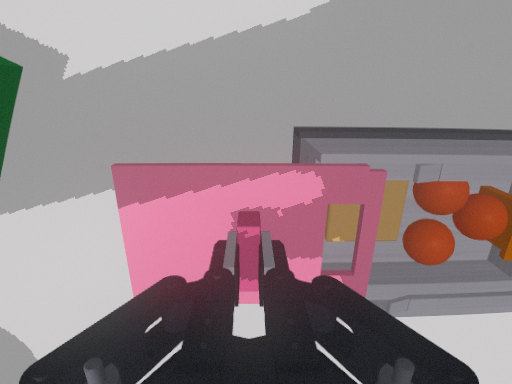

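View pics/i0sc.png

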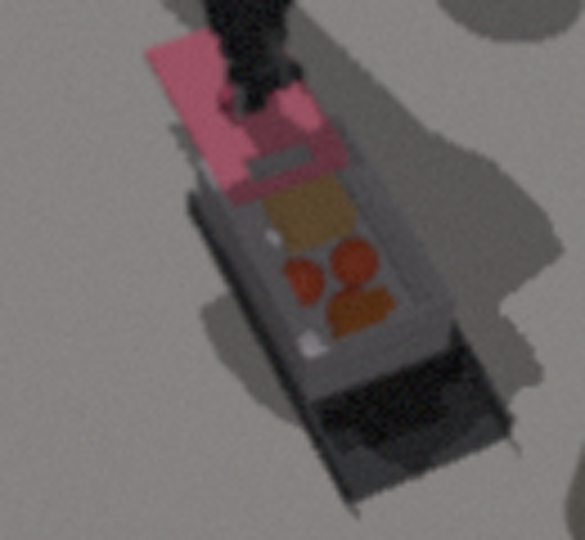

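Contact came at TCP z=83.7 mm, so the underside is at 50.6 mm against the ledge height of 51 mm. The lid's front lies between the walls. Now I'll slide it in, in stages, watching the force.

```bash
python3 - <<'E'
from h import *
q=down(TY).as_quat()
a=MOUTH+[0,0,0.0845]
r.move_straight(a-0.037*U,q,speed=0.03); r.hold(0.1)
def rep(h):
    s=r.read_state(); p=s["eef_pos"]-MOUTH; f=s["contact_force"]
    print(h,"x %.1f y %.1f z %.1f"%(p@U*1e3,p@V*1e3,p[2]*1e3),"F u %.1f v %.1f z %.1f"%(f@U,f@V,f[2]),"M",np.round(s["torque"],2),"w %.4f t %.2f"%(s["grip_width"],s["time_s"])); return h
rep(0)
for x in (-0.02,-0.005,0.015,0.035,0.055):
    if rep(r.move_straight(a+x*U,q,speed=0.05,max_force=14)): break
shot("wrist","i1"); shot("scene","i1s")
im=np.load("i1s.npz")["im"][170:290,220:350]; cv2.imwrite("pics/i1sc.png",cv2.resize(im,None,fx=4.5,fy=4.5,interpolation=2)[:,:,::-1])
E
```

```text
0 x -37.2 y -0.1 z 84.2 F u 0.3 v -0.0 z -0.8 M [ 0.02 -0.03 -0.02] w 0.0100 t 11.85
False x -19.9 y -0.1 z 84.3 F u 0.2 v -0.8 z -1.6 M [-0.05  0.   -0.02] w 0.0102 t 12.34
False x -4.8 y -0.1 z 84.4 F u -0.0 v -0.5 z -1.5 M [ 0.04 -0.   -0.  ] w 0.0101 t 12.79
False x 15.0 y -0.1 z 84.3 F u -1.1 v 0.4 z -1.4 M [-0.02 -0.03  0.04] w 0.0098 t 13.34
False x 35.0 y -0.1 z 84.3 F u 0.2 v 0.0 z -1.6 M [ 0.    0.03 -0.06] w 0.0099 t 13.89
False x 55.0 y -0.1 z 84.3 F u 1.0 v -0.4 z -0.9 M [-0.04  0.07  0.02] w 0.0103 t 14.44
```

View pics/i1.png

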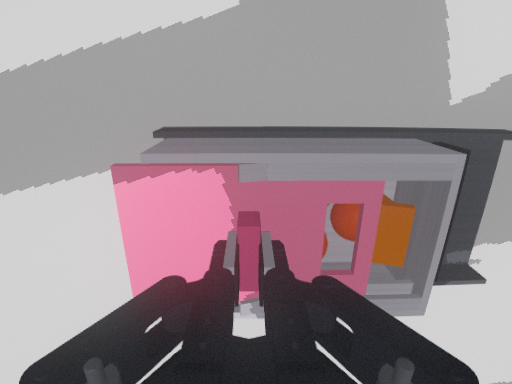

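View pics/i1sc.png

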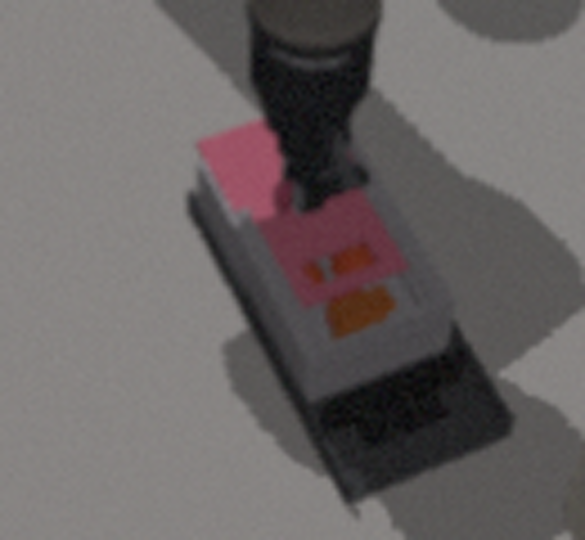

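The lid is under both lips with its edges in the grooves and almost no force. I'll keep pushing by feel through the tin's slide, the stop, the ridge and the end wall.

```bash
python3 - <<'E'
from h import *
q=down(TY).as_quat()
a=MOUTH+[0,0,0.0845]
x=0.055
while x<0.1285:
    x+=0.003
    h=r.move_straight(a+x*U,q,speed=0.04,max_force=22)
    s=r.read_state(); p=s["eef_pos"]-MOUTH; f=s["contact_force"]
    print(h,"cmd %.0f x %.1f y %.1f z %.1f"%(x*1e3,p@U*1e3,p@V*1e3,p[2]*1e3),"Fu %.1f v %.1f z %.1f"%(f@U,f@V,f[2]),"w %.4f t %.2f"%(s["grip_width"],s["time_s"]))
    if f@U<-26 or h: break
shot("wrist","i2"); shot("scene","i2s"); shot("top","i2t")
im=np.load("i2s.npz")["im"][170:290,220:350]; cv2.imwrite("pics/i2sc.png",cv2.resize(im,None,fx=4.5,fy=4.5,interpolation=2)[:,:,::-1])
E
```

```text
False cmd 58 x 58.1 y 0.0 z 84.6 Fu 0.5 v 0.6 z -1.0 w 0.0102 t 14.79
False cmd 61 x 61.2 y -0.0 z 84.5 Fu -0.2 v 0.4 z -1.5 w 0.0101 t 15.04
False cmd 64 x 64.3 y -0.0 z 84.6 Fu 0.4 v -0.2 z -0.3 w 0.0101 t 15.29
False cmd 67 x 66.7 y 0.1 z 84.7 Fu -4.0 v 0.3 z 1.6 w 0.0100 t 15.54
False cmd 70 x 69.5 y 0.1 z 84.7 Fu -4.5 v 1.0 z 4.1 w 0.0101 t 15.79
False cmd 73 x 72.5 y 0.1 z 84.8 Fu -5.3 v 0.6 z 4.7 w 0.0104 t 16.04
False cmd 76 x 75.5 y 0.1 z 84.8 Fu -5.8 v 0.3 z 4.5 w 0.0098 t 16.29
False cmd 79 x 78.5 y 0.1 z 84.8 Fu -5.8 v 0.8 z 3.7 w 0.0104 t 16.54
False cmd 82 x 81.5 y 0.1 z 84.8 Fu -6.4 v -0.4 z 4.1 w 0.0098 t 16.79
False cmd 85 x 84.5 y 0.1 z 84.8 Fu -5.8 v 0.0 z 5.5 w 0.0103 t 17.04
False cmd 88 x 87.5 y 0.1 z 84.8 Fu -5.7 v 0.0 z 5.2 w 0.0103 t 17.29
False cmd 91 x 90.3 y 0.2 z 84.8 Fu -6.8 v -0.3 z 4.8 w 0.0103 t 17.54
False cmd 94 x 93.0 y 0.2 z 84.8 Fu -6.6 v -0.1 z 6.9 w 0.0099 t 17.79
False cmd 97 x 96.9 y 0.2 z 84.9 Fu -5.1 v 0.2 z 5.7 w 0.0100 t 18.04
False cmd 100 x 99.8 y 0.2 z 84.9 Fu -5.4 v -0.1 z 5.4 w 0.0099 t 18.29
False cmd 103 x 102.8 y 0.1 z 84.9 Fu -5.0 v 0.4 z 5.0 w 0.0099 t 18.54
False cmd 106 x 106.5 y -0.1 z 84.2 Fu -0.4 v 0.1 z -1.1 w 0.0096 t 18.79
False cmd 109 x 107.8 y -0.1 z 84.1 Fu -6.1 v 0.6 z 3.3 w 0.0097 t 19.04
False cmd 112 x 108.0 y -0.1 z 84.0 Fu -16.8 v -0.4 z 9.3 w 0.0104 t 19.29
False cmd 115 x 108.2 y -0.1 z 84.0 Fu -26.9 v -1.6 z 17.5 w 0.0100 t 19.54
```

View pics/i2.png

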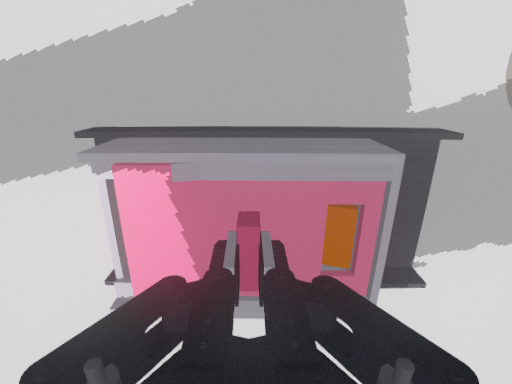

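View pics/i2sc.png

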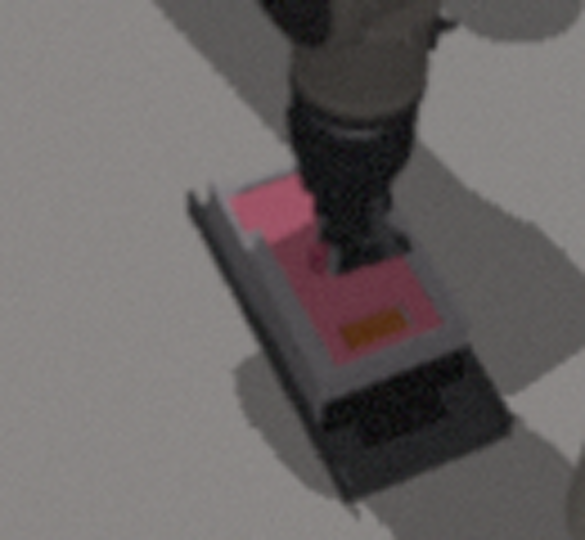

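Force fell to zero at x≈106.5 mm, which is the snap past the ridge. It then rose steeply to 27 N at x≈108 mm, the end wall with the tin against its stop. In the wrist view the orange ridge sits inside the slot at (341,238). I'll take off the load, let go, rise and inspect.

```bash
python3 - <<'E'
from h import *
q=down(TY).as_quat()
a=MOUTH
r.move_straight(a+0.1078*U+[0,0,0.0845],q,speed=0.03); r.hold(0.2)
s=r.read_state(); print(s["contact_force"],s["eef_pos"]-MOUTH)
command_gripper(0.045); s=r.read_state(); print(s["grip_width"],s["contact_force"],s["time_s"])
r.move_straight(a+0.1078*U+[0,0,0.2],q,speed=0.1)
tx=down(TY).as_matrix()[:,0]
r.move_straight(a+0.1*U-0.03*tx+[0,0,0.2],q,speed=0.1); r.hold(0.3)
im,d,pose=shot("wrist","f"); shot("top","ft"); shot("scene","fs"); print(r.read_state()["time_s"])
cv2.imwrite("pics/fc.png",cv2.resize(im[60:220,130:400],None,fx=2.9,fy=2.9,interpolation=2)[:,:,::-1])
o,dr=ray("wrist",np.stack(np.meshgrid(np.arange(512),np.arange(384)),-1).reshape(-1,2),pose)
X=o+dr*d.reshape(-1,1)-MOUTH
L=np.c_[X@U,X@V,X[:,2]]*1000; col=im.reshape(-1,3)
rim=L[(L[:,2]>56)&(L[:,2]<67)&(abs(L[:,1])<60)&(L[:,0]>0)&(L[:,0]<230)]
rt=cv2.minAreaRect(rim[:,:2].astype(np.float32)); print("rim",rt)
lab=cv2.cvtColor(im,cv2.COLOR_RGB2LAB).reshape(-1,3)
pk=(lab[:,1]>145)&(lab[:,2]<150)&(abs(L[:,2]-56)<4); P=L[pk]; print("lid x",np.percentile(P[:,0],[.3,99.7]),"y",np.percentile(P[:,1],[.5,99.5]),"z",np.median(P[:,2]))
A=np.c_[P[:,:2],np.ones(len(P))]; print("lid slope deg",np.rad2deg(np.linalg.lstsq(A,P[:,2],rcond=None)[0][:2]))
A=np.c_[rim[:,:2],np.ones(len(rim))]; print("rim slope",np.rad2deg(np.linalg.lstsq(A,rim[:,2],rcond=None)[0][:2]),np.median(rim[:,2]))
og=(lab[:,1]>145)&(lab[:,2]>165)&(abs(L[:,1])<40)&(L[:,0]>100)&(L[:,0]<200); O=L[og]; print("ridge x",np.percentile(O[:,0],[1,99]),"y",np.percentile(O[:,1],[1,99]),"z",np.percentile(O[:,2],[5,50,95]),len(O))
E
```

```text
[-3.43619113  2.39371193  0.04698451] [ 0.10130009 -0.03645284  0.0842576 ]
0.04502880439315512 [-0.7819192  -0.17662192 -0.48092204] 20.7167
22.9333
rim ((103.25830841064453, -0.3034706115722656), (170.69813537597656, 107.23228454589844), 0.02765970304608345)
lid x [ 33.25546783 182.8008865 ] y [-44.58405243  44.31453955] z 55.59583089824996
lid slope deg [ 0.00996717 -0.0005313 ]
rim slope [0.56993402 0.20828759] 60.4527262796597
ridge x [155.00878895 168.94208777] y [-18.95024362  18.35954125] z [49.80777588 52.45052641 54.50044197] 81
```

View pics/fc.png

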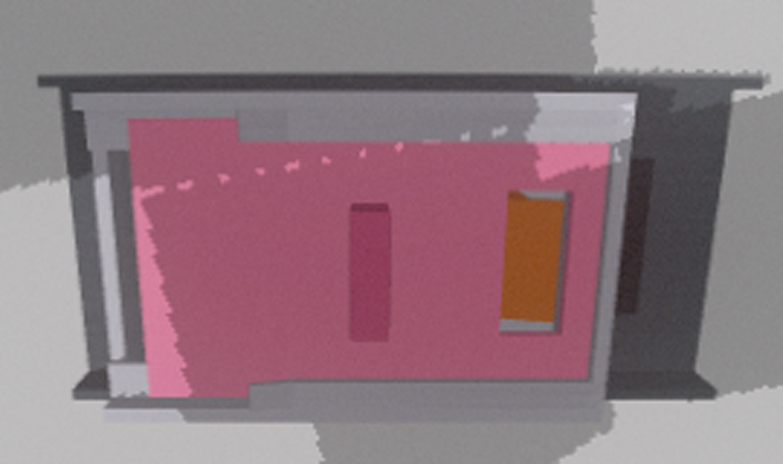

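View pics/fs.png

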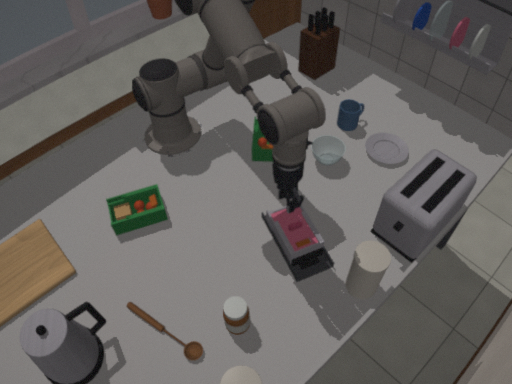

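The lid's centre is at 108.0 mm and the mouth at 17.9 mm, which puts the rib at x≈90.1 mm, so it's fully home. The lid is level to 0.01°, and the ridge slopes up to about 54.5–55 mm inside the slot. Bystanders look unmoved, so I'm handing the job in.

```bash
python3 - <<'E'
from h import *
a=np.load("top1.npz")["im"].astype(int); b=np.load("ft.npz")["im"].astype(int)
for n,(x,y) in dict(dish=(184,184),plate=(137,156),spoon=(388,158),mug=(130,203),jar=(348,124)).items():
    print(n,abs(a-b)[y-14:y+14,x-14:x+14].mean())
print(r.read_state()["contact_force"]); r.finish_job()
E
```

```text
dish 0.3979591836734694
plate 0.41156462585034015
spoon 0.4332482993197279
mug 0.42346938775510207
jar 0.40816326530612246
[-0.06998807  0.18129295 -0.50821439]
the job is handed in; nothing more can be done
```

The tin is closed: the pink lid is fully home, and I let go and handed the job in at about 23 s of the 45 s limit.

I gripped the lid by its rib, laid its slotted end on the ledges and slid it into the grooves. The tin ran back about 18 mm against its stop. The force dropped to zero as the lid snapped past the ridge, then rose to 27 N at the end wall.

**Last checks, all made after letting go:**
- **Lid position:** the rib is at about 90 mm from the mouth and within 1 mm of the middle.
- **Level:** the lid is level to 0.01° and the tin sits flat in the cradle.
- **Ridge:** the orange ridge is up in the slot, reading about 54.5 mm high against an expected 55.5 mm.
- **Other things on the counter:** the dish, plate, spoon, mug and jar look unchanged between the early and final overhead pictures. I didn't compare the green look-alikes that way, but the arm worked clear of them.

**One disagreement:** a rough fit to the tin's rim read a 0.6° slope. I put that down to wall points mixed into the fit, since the lid lying in the tin reads level.

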